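# Open up the spice cupboard

### The job

Open up the little two-door spice cupboard on the worktop so that both doors stand wide open, about square to the front, and the jars can be got at. The right-hand door carries a strip that overlaps the left-hand one, so pull the right-hand door well open first while the left stays shut, then open the left. Leave the salt pot in front of the cupboard standing where it is, and let go of the doors when you are done.

Things in the scene. Friction and masses are not known exactly. Their poses are not given: they have to be found in the camera images.
- cupboard: light wooden spice cupboard, fixed, 280 wide, 130 deep, 190 mm high, on the worktop, two doors in front. Origin: centre of its underside, on the worktop; x points into it, away from the robot, y to the left, z up. Hinge axes upright at x = -66 mm, y = -140 (right) and +140 (left). Doors: 139 wide, 14 thick, from 10 to 188 mm high; the handle bars stand 80 mm apart when shut.
- right_leaf (a joint): opening angle (rad) of the right-hand door; 0 shut, 1.57 square to the front, stop 1.75. Turns anticlockwise from above. A strip 28 wide, 6 mm thick, along its whole free edge lies 13 mm across the left door's edge, in front of it. A hidden sprung roller catch holds it shut: a pull of about 8 N on the bar frees it; after 2 degrees it moves easily and stays where left.
- left_leaf (a joint): opening angle (rad) of the left-hand door; 0 shut, 1.57 square to the front, stop 1.75. Turns clockwise from above. Its free edge lies behind the right door's strip, which holds it back until the right door is about 0.45 rad open (pulled before that, it drags the right door along). No catch; moves easily and stays where left.
- right_leaf_bar (a point): on the axis of the right door's handle, 164 mm above the worktop: round upright steel bar, 12 mm thick, from 72 to 188 mm high, on two thin posts behind it at 86 and 130 mm. Can be pinched from above, fingers left and right of it; turns in the grip. Axes turn with the door: z up, x into the door (face 37 mm behind), y along it from hinge to free edge. Hinge axis at x +52, y -100 mm from here.
- left_leaf_bar (a point): the same on the left door's handle: on the axis of its round upright steel bar (12 mm thick, 72 to 188 mm high), 164 mm above the worktop. Axes turn with the door: z up, x into the door, y along it from free edge to hinge. Hinge axis at x +52, y +100 mm from here.
- salt_pot: turned grey-brown salt pot, 38 mm across, 98 mm high, loose on the worktop some 19 cm in front of the middle of the cupboard, just outside the swing of the doors. Origin: centre of its underside, z up.
Not all that is in view belongs to the job. Of the things that look like the salt_pot, the middle-sized one is meant.

How it is judged:
By the outcome, as a careful person would: the job done as asked, in the order asked, and still so for the second after the job is handed in, with the robot touching nothing.
It also fails if it takes over 53 s, if anything falls off the work surface, if the arm or the gripper's body presses on something with over 40 N, if the wrist force passes 120 N, or if a joint passes its speed limit or range.

### The arm

A 6-joint arm with a two-finger parallel gripper is mounted at the origin on a cart in front of the work surface, level with it; the furniture and walls round the work are solid. World frame = base frame: x ahead of the robot, y to its left, z up, the work surface at z = 0. Lengths are in m, angles in degrees, forces in N, time in s.
With the tool pointing down it reaches from about 0.35 to 0.85 m from the base axis. Payload 8.1 kg.
Tool frame: the origin (TCP) lies on the centre line of the jaws, within the pads' length; the fingertips stand 25 mm ahead of it and the grasp point (between the pads) lies 6 mm ahead of it; z points along the fingers, y is the line along which they close (so a half turn about z gives the same grasp; the last joint's range is limited). The gripper opens to 85 mm and grips with 20 to 120 N. Pads are 22 mm wide; open, the fingers measure 114 mm over their backs; the gripper's body (76 mm by 85 mm) begins 54 mm behind the grasp point. The pads swing forward as they close: fully open they stand 13 mm farther back than shut.
Start: joints at [-73.877, 7.471, 85.268, -0, 87.261, -4.893], TCP at [0.215, -0.56, 0.256] pointing down, gripper open.
Joint ranges: [-169.43, 169.43], [-51.17, 129.36], [1.28, 143.12], [-76.62, 256.62], [0, 156.53], [-152.29, 152.29]. Speed limits (degrees/s): [136.94, 136.94, 159.86, 180, 180, 180].

### API

Orientations are given as a 3x3 rotation matrix whose columns are the frame's x, y, z axes.
In Python, from cell import arm gives the robot as it stands.
- The arm moves only by the tool jog_arm, never from a script. Its argument "rows" is one flat list of numbers, 4 for each row, row after row: the shift along the tool's x, y, z as a fraction of full scale, then the turn about the tool's z as a fraction of full scale. In form: [x, y, z, yaw, x, y, z, yaw, ...]. A call has 1 to 20 rows; each row is the pose to reach, as a shift and turn from the pose commanded when the call began, along the tool's axes at that moment; what a row does not reach only later rows make up. Full scale, the value 1, is 800 mm for a shift and 2 rad for a turn. A row lasts 1/8 s, in which the tool goes at most 62.5 mm and 10.7 degrees, less where a joint would pass 70% of its speed; a pose out of reach is approached as far as the arm can. A call with a number of a shift or a turn outside -1 to 1 is refused whole. A call with a gripper value outside its range is refused whole. "claw" is the closure, from 0 (fully open) to 1 (shut), set as the call begins (left out, the last holds). The fingers move at their own pace and stop on an object; "grip_force" is the grip in N (left out, the last holds). Time passes only in rows, so rows that repeat a pose let the fingers close. It gives the time, the measured TCP pose, the force, the opening and the grip force at its end, in the units of the state.
- arm.get_obs(): the state, without advancing time (a new reading comes with each control period).
- arm.get_image(name): name is "scene" or "top" or "wrist"; returns a dict with "color" (420x560x3 uint8, red, green, blue), "camera_matrix" (3x3 intrinsics, pixels), "distortion" ([k1, k2, p1, p2, k3] as OpenCV has them; the pictures are not rectified), "R" (3x3) and "t" (3): a world point X has camera coordinates R X + t. Camera axes: x right, y down, z forward; pixel columns grow to the right and rows downward; lengths in m; the calibration is good to about 2 mm. A picture is of the moment at which its call begins. There is no depth.
- arm.sign_off(): hands the job in; it is judged then, once.
The state is a dict: "clock": time; "joints": joint angles; "dq": joint speeds; "joint_efforts": joint torques, N m; "position": TCP position; "tcp_rot": TCP orientation; "contact_force": force on the tool from outside, world axes, zero at the start; "moment": the same for the moment, N m; "opening": finger opening in m; "grip_force": force on a finger pad.
Only numpy, scipy, OpenCV 4.12 (cv2) and the standard library are available. Lean on these libraries where they do the work, as an engineer would, in place of code of your own. Each camera call takes 0.05 s, during which the arm holds its last target. There are 200 camera calls.

## Working session

There is one attempt and no reset: what is moved stays moved. The work goes in short steps, Python scripts to look and compute and a tool call to move; the robot and the scene stay as the last step left them, time stands still between calls to the robot, and variables do not carry over. Pictures are saved under pics/ and viewed, at most 10 in all, crops included, and the job is handed in when it is done.

Besides the shell and the picture viewer there is one more tool, called after ">>>" by a JSON object that holds its "name" and its "arguments". jog_arm: Moves the arm, as the interface text tells. Its arguments: {"type":"object","properties":{"rows":{"type":"array"},"claw":{"type":"number"},"grip_force":{"type":"number"}},"required":["rows"]}

```bash
mkdir -p pics
python3 - <<'E'
from cell import arm
import cv2, numpy as np
for n in("scene","top"):
    d=arm.get_image(n); cv2.imwrite(f"pics/{n}0.png",d["color"][:,:,::-1])
    np.savez(f"{n}0.npz",**{k:d[k] for k in("camera_matrix","distortion","R","t")})
    print(n,np.round(-d["R"].T@d["t"],3))
o=arm.get_obs();print(o["clock"],o["position"],np.round(o["tcp_rot"],3))
E
```

```text
scene [-0.048  0.612  0.682]
top [0.506 0.194 1.074]
0.1 [ 0.21504226 -0.55962947  0.25532092] [[ 0.933  0.359 -0.001]
 [ 0.359 -0.933  0.002]
 [ 0.    -0.002 -1.   ]]
```

View pics/scene0.png

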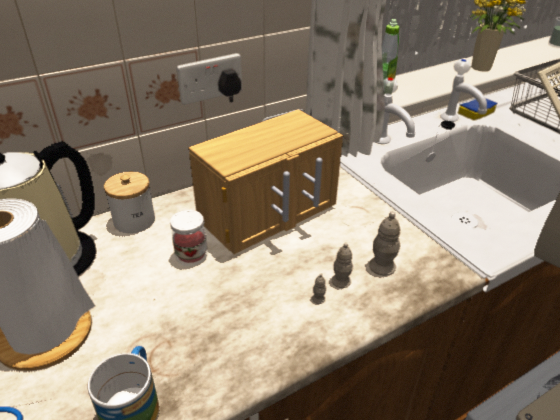

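View pics/top0.png

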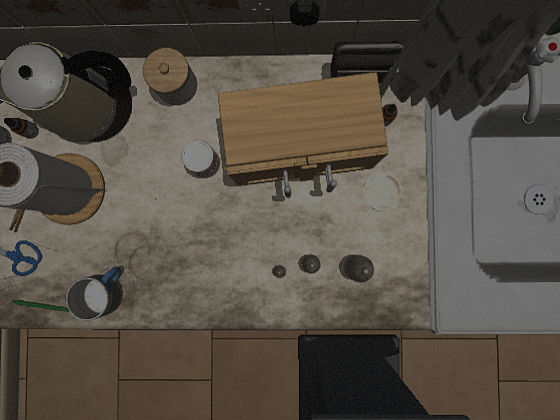

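Scene: cupboard upright, with bars at about (286,195) and (318,180). The three lookalike pots are at (319,290), (343,265) and (385,245). In the top view the cupboard top spans (220,94)–(386,165), with bars near (287,185) and (331,180). The middle-sized pot is at (311,264). Next I'll look at enlarged crops for precise corners.

Run:
```python
import cv2
a=cv2.imread("pics/top0.png")[65:205,210:400]; a=cv2.convertScaleAbs(cv2.resize(a,None,fx=4,fy=4,interpolation=cv2.INTER_CUBIC),alpha=1.8)
cv2.imwrite("pics/topc.png",a)
b=cv2.imread("pics/scene0.png")[105:300,185:425]; cv2.imwrite("pics/scenec.png",cv2.resize(b,None,fx=3,fy=3,interpolation=cv2.INTER_CUBIC))
```

```text
(no output)
```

View pics/topc.png

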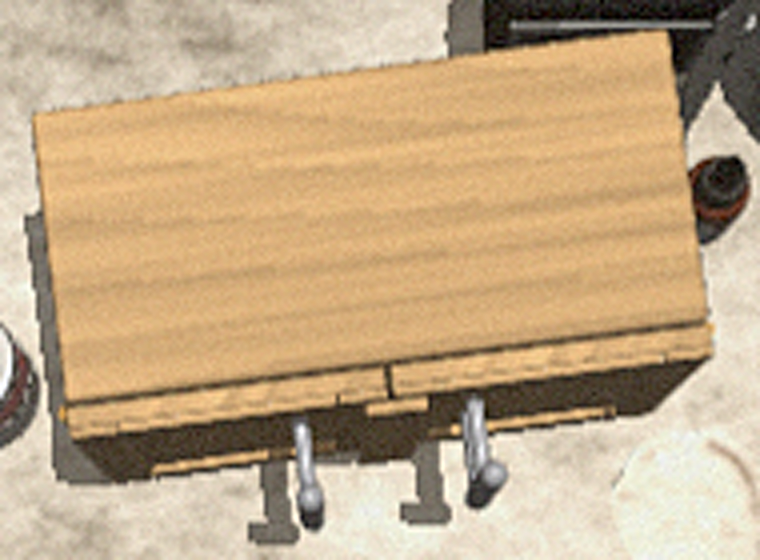

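View pics/scenec.png

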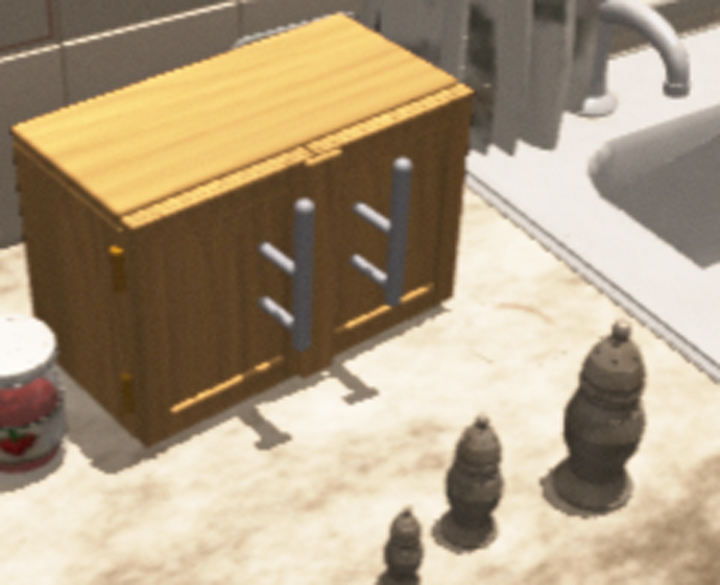

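```bash
cat > fit.py <<'E'
import numpy as np, cv2
from scipy.optimize import least_squares
def proj(n,X):
    d=np.load(f"{n}0.npz"); return cv2.projectPoints(np.array(X,float).reshape(-1,3),cv2.Rodrigues(d["R"])[0],d["t"],d["camera_matrix"],d["distortion"])[0].reshape(-1,2)
def W(p,L):
    c,s=np.cos(p[2]),np.sin(p[2]); L=np.array(L)/1000
    return np.c_[p[0]+c*L[:,0]-s*L[:,1],p[1]+s*L[:,0]+c*L[:,1],L[:,2]]
if __name__=="__main__":
    LT=[(65,140,190),(65,-140,190),(-65,-140,190),(-65,140,190),(-118,40,188),(-118,-40,188)]
    PT=np.array([(34,115),(668,31),(707,318),(65,402),(310,495),(493,475)])/4+[210,65]
    LS=[(65,140,190),(65,-140,190),(-118,40,188),(-118,-40,188),(-81,139,188),(-81,139,10)]
    PS=np.array([(12,130),(342,14),(304,205),(402,163),(130,229),(150,447)])/3+[185,105]
    f=lambda p:np.r_[proj("top",W(p,LT))-PT,proj("scene",W(p,LS))-PS].ravel()
    r=least_squares(f,[.7,.1,.1],loss="soft_l1"); p=r.x
    print("pose",p,np.degrees(p[2]));print(np.round(f(p).reshape(-1,2),1).tolist())
    np.save("pose.npy",p)
    print("bars R,L",W(p,[(-118,-40,164),(-118,40,164)]).round(4).tolist(),"mid 190 front",W(p,[(-271,0,0)]))
    g=lambda q:np.r_[proj("scene",[[q[0],q[1],.098],[q[0],q[1],.0]])-np.array([(482,422),(467,532)])/3-[185,105],proj("top",[q[0],q[1],.098])-[[312,262]]].ravel()
    r=least_squares(g,[.4,.1]);print("pot",r.x,r.fun.round(1))
E
python3 fit.py
```

```text
pose [0.71787402 0.17832615 0.11727957] 6.7196246378149045
[[-1.4, -0.3], [0.1, -0.3], [0.8, 1.7], [-0.5, 1.3], [-0.4, 1.3], [0.2, 0.4], [-1.3, -3.5], [-0.3, -2.8], [-0.0, -3.2], [0.2, -3.0], [1.2, -2.1], [-0.7, -0.6]]
bars R,L [[0.6054, 0.1248, 0.164], [0.596, 0.2042, 0.164]] mid 190 front [[0.44873562 0.14661619 0.        ]]
pot [0.46108214 0.16200142] [-0.8 -4.1 -0.4 -2.2 -1.2  4.5]
```

>>> {"name": "jog_arm", "arguments": {"rows": [0.07,-0.064,0,0.0125,0.14,-0.128,0,0.025,0.21,-0.192,0,0.0375,0.28,-0.256,0,0.05,0.35,-0.32,0,0.0625,0.42,-0.384,0,0.075,0.49,-0.448,0,0.0875,0.56,-0.512,0,0.1,0.63,-0.576,0,0.1125,0.695,-0.64,0,0.125,0.695,-0.64,0,0.125,0.695,-0.64,0,0.125,0.695,-0.64,0,0.125,0.695,-0.64,0,0.125,0.695,-0.64,0,0.125,0.695,-0.64,0,0.125], "claw": 0, "grip_force": 70}}

```text
clock: 2.1
position: [0.5505, 0.1159, 0.2566]
tcp_rot: [[0.993, 0.115, 0.0], [0.115, -0.993, -0.0], [0.0, 0.0, -1.0]]
contact_force: [0.1, 0.1, -0.0]
opening: 0.0857
grip_force: 0.0
```

Run:
```python
from cell import arm
import cv2, numpy as np
n="wrist";d=arm.get_image(n); np.savez(f"{n}0.npz",**{k:d[k] for k in("camera_matrix","distortion","R","t")})
cv2.imwrite("pics/w0.png",d["color"][:,:,::-1])
o=arm.get_obs();print(o["clock"],o["position"],o["joints"],np.round(o["tcp_rot"],4),-d["R"].T@d["t"])
from fit import proj,W
p=np.load("pose.npy")
print(proj("wrist",W(p,[(-118,-40,188),(-118,40,188),(-118,-40,72),(-118,40,72),(-65,-140,190)])).round(1).tolist())
```

```text
2.15 [0.55049204 0.11605021 0.2566087 ] [ 6.68701805e+00  1.66346100e+00  9.13529633e+01 -7.04255231e-03
  8.69575468e+01  9.00982366e+01] [[ 9.934e-01  1.147e-01  5.000e-04]
 [ 1.147e-01 -9.934e-01 -1.000e-04]
 [ 5.000e-04  1.000e-04 -1.000e+00]] [0.62821829 0.12333349 0.37250814]
[[273.4, 154.2], [143.3, 154.4], [275.9, 139.7], [194.9, 139.9], [454.1, 56.3]]
```

View pics/w0.png

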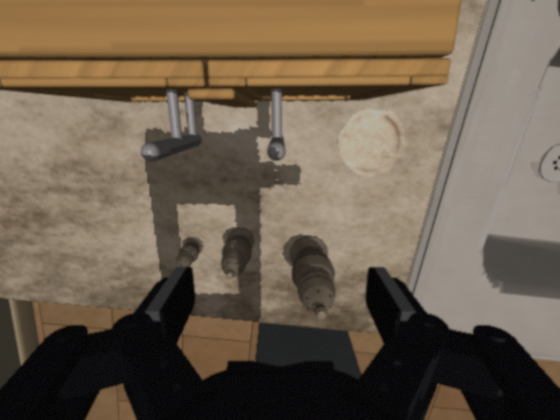

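The wrist picture shows the right bar top at (277,148) and the left at (150,150). The door edge is level. So the bar is about 4 mm farther and 3 mm more to the right than I estimated, and I'm correcting for that before grasping.

>>> {"name": "jog_arm", "arguments": {"rows": [0.04,0.0005,0,0,0.0735,0.001,0,0,0.0735,0.001,0,0,0.0735,0.001,0.04,0,0.0735,0.001,0.08,0,0.0735,0.001,0.108,0,0.0735,0.001,0.108,0,0.0735,0.001,0.108,0]}}

```text
clock: 3.15
position: [0.6094, 0.1231, 0.1713]
tcp_rot: [[0.993, 0.116, 0.001], [0.116, -0.993, 0.0], [0.001, 0.0, -1.0]]
contact_force: [-0.2, -0.1, -0.2]
opening: 0.0853
grip_force: 0.0
```

>>> {"name": "jog_arm", "arguments": {"rows": [0,0,0,0,0,0,0,0,0,0,0,0,0,0,0,0,0,0,0,0,0,0,0,0,0,0,0,0,0,0,0,0,0,0,0,0], "claw": 1}}

```text
clock: 4.28
position: [0.609, 0.1251, 0.1703]
tcp_rot: [[0.993, 0.118, 0.0], [0.118, -0.993, 0.003], [0.0, -0.002, -1.0]]
contact_force: [-0.4, 8.2, 2.5]
opening: 0.0105
grip_force: 68.1
```

Run:
```python
from cell import arm
import numpy as np
o=arm.get_obs();print({k:np.round(o[k],4).tolist() for k in("clock","position","joints","contact_force","moment","opening","grip_force")})
d=arm.get_image("wrist");d2=arm.get_image("scene")
import cv2;cv2.imwrite("pics/g1.png",cv2.resize(np.hstack([d["color"],d2["color"]])[:,:,::-1],None,fx=.7,fy=.7))
```

```text
{'clock': 4.275, 'position': [0.609, 0.1251, 0.1703], 'joints': [6.8092, 13.795, 87.2477, 0.1452, 78.9311, 90.0286], 'contact_force': [-0.3502, 8.1505, 2.5445], 'moment': [1.0499, 0.2484, -0.0401], 'opening': 0.0105, 'grip_force': 68.1177}
```

View pics/g1.png

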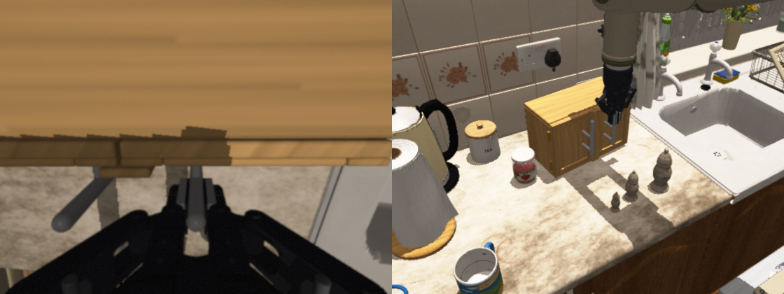

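```bash
cat > arc.py <<'E'
import numpy as np,sys
# right: python arc.py R th0 th1 step [dx dy]; rows relative to pose at th0 in tool axes
s=1 if sys.argv[1]=="R" else -1
a,b,st=map(float,sys.argv[2:5]); dx,dy=map(float,sys.argv[5:7]) if len(sys.argv)>6 else (0,0)
R=lambda t:np.array([[np.cos(t),-np.sin(t)],[np.sin(t),np.cos(t)]])
r0=np.array([-.052,.1*s]); out=[]
T=lambda t:R(s*t)@np.array([[1,0],[0,-1]])*s   # tool axes (x: into door for R, out for L)
for t in np.arange(a+st,b+1e-6,st):
    d=T(np.radians(a)).T@(R(s*np.radians(t))@r0-R(s*np.radians(a))@r0)+[dx,dy]
    out+=[round(d[0]/.8,4),round(d[1]/.8,4),0,round(-s*np.radians(t-a)/2,4)]
print(out)
E
python3 arc.py R 0 30 3 0 -.002
```

```text
[np.float64(-0.0065), np.float64(0.0011), 0, np.float64(-0.0262), np.float64(-0.0127), np.float64(0.005), 0, np.float64(-0.0524), np.float64(-0.0188), np.float64(0.0092), 0, np.float64(-0.0785), np.float64(-0.0246), np.float64(0.0137), 0, np.float64(-0.1047), np.float64(-0.0301), np.float64(0.0186), 0, np.float64(-0.1309), np.float64(-0.0354), np.float64(0.0237), 0, np.float64(-0.1571), np.float64(-0.0405), np.float64(0.0291), 0, np.float64(-0.1833), np.float64(-0.0452), np.float64(0.0347), 0, np.float64(-0.2094), np.float64(-0.0497), np.float64(0.0406), 0, np.float64(-0.2356), np.float64(-0.0538), np.float64(0.0467), 0, np.float64(-0.2618)]
```

>>> {"name": "jog_arm", "arguments": {"rows": [-0.0065,0.001,0,-0.026,-0.0127,0.005,0,-0.052,-0.019,0.009,0,-0.079,-0.0246,0.0137,0,-0.105,-0.03,0.0186,0,-0.131,-0.0354,0.0237,0,-0.157,-0.0405,0.029,0,-0.183,-0.045,0.0347,0,-0.209,-0.05,0.0406,0,-0.236,-0.054,0.0467,0,-0.262,-0.054,0.0467,0,-0.262]}}

```text
clock: 5.75
position: [0.5702, 0.082, 0.1705]
tcp_rot: [[0.801, 0.599, -0.0], [0.599, -0.801, 0.002], [0.001, -0.001, -1.0]]
contact_force: [-4.5, 4.4, 4.0]
opening: 0.0102
grip_force: 71.5
```

```bash
sed -i 's/print(out)/print([float(v) for v in out])/' arc.py; python3 arc.py R 30 90 4
python3 - <<'E'
from cell import arm
import numpy as np
o=arm.get_obs();print({k:np.round(o[k],4).tolist() for k in("clock","position","joints","contact_force","moment","opening","grip_force")})
from fit import W
p=np.load("pose.npy");print(W(p,[(-66,-140,0),(-66,140,0)]))
E
```

```text
[-0.0086, 0.0048, 0.0, -0.0349, -0.0168, 0.0103, 0.0, -0.0698, -0.0246, 0.0162, 0.0, -0.1047, -0.0319, 0.0228, 0.0, -0.1396, -0.0388, 0.0298, 0.0, -0.1745, -0.0452, 0.0372, 0.0, -0.2094, -0.0511, 0.0451, 0.0, -0.2443, -0.0564, 0.0534, 0.0, -0.2793, -0.0611, 0.0621, 0.0, -0.3142, -0.0651, 0.071, 0.0, -0.3491, -0.0686, 0.0802, 0.0, -0.384, -0.0714, 0.0897, 0.0, -0.4189, -0.0735, 0.0993, 0.0, -0.4538, -0.075, 0.109, 0.0, -0.4887, -0.0758, 0.1188, 0.0, -0.5236]
{'clock': 5.75, 'position': [0.5702, 0.082, 0.1705], 'joints': [3.0353, 6.9896, 94.8887, 0.0921, 78.1343, 56.2114], 'contact_force': [-4.5258, 4.3754, 3.952], 'moment': [0.7017, 0.426, 0.2927], 'opening': 0.0102, 'grip_force': 71.5172}
[[0.66870893 0.03156514 0.        ]
 [0.63594587 0.30964171 0.        ]]
```

>>> {"name": "jog_arm", "arguments": {"rows": [-0.0086,0.0048,0,-0.035,-0.0168,0.0103,0,-0.07,-0.0246,0.0162,0,-0.105,-0.032,0.0228,0,-0.14,-0.0388,0.0298,0,-0.1745,-0.0452,0.0372,0,-0.209,-0.051,0.045,0,-0.244,-0.0564,0.0534,0,-0.279,-0.061,0.062,0,-0.314,-0.065,0.071,0,-0.349,-0.0686,0.08,0,-0.384,-0.0714,0.0897,0,-0.419,-0.0735,0.0993,0,-0.454,-0.075,0.109,0,-0.489,-0.0758,0.119,0,-0.5236,-0.0758,0.119,0,-0.5236,-0.0758,0.119,0,-0.5236]}}

```text
clock: 7.88
position: [0.5782, -0.0317, 0.1704]
tcp_rot: [[-0.117, 0.993, -0.001], [0.993, 0.117, -0.0], [-0.0, -0.001, -1.0]]
contact_force: [-8.0, -1.6, 5.9]
opening: 0.0101
grip_force: 71.8
```

Run:
```python
from cell import arm
import numpy as np
o=arm.get_obs();print({k:np.round(o[k],4).tolist() for k in("clock","position","joints","contact_force","moment","opening","grip_force","tcp_rot")})
p=np.load("pose.npy")
from fit import W
h=W(p,[(-66,-140,0)])[0,:2]; d=o["position"][:2]-h
print("door angle", np.degrees(np.arctan2(d[1],d[0]))-np.degrees(p[2])-np.degrees(np.arctan2(100,-52)), np.hypot(*d))
```

```text
{'clock': 7.875, 'position': [0.5782, -0.0317, 0.1704], 'joints': [-8.1894, 7.5229, 94.3124, -0.0351, 78.244, -14.9092], 'contact_force': [-7.9687, -1.6365, 5.9407], 'moment': [0.0903, 0.9307, 0.3454], 'opening': 0.0101, 'grip_force': 71.8222, 'tcp_rot': [[-0.1171, 0.9931, -0.0015], [0.9931, 0.1171, -0.0004], [-0.0002, -0.0015, -1.0]]}
door angle -269.23235914459326 0.1103954003588465
```

>>> {"name": "jog_arm", "arguments": {"rows": [0,0,0,0,0,0,0,0,0,0,0,0,0,0,0,0,0,0,0,0,0,0,0,0,0,0,-0.03,0,0,0,-0.07,0,0,0,-0.108,0,0,0,-0.108,0], "claw": 0}}

```text
clock: 9.12
position: [0.5805, -0.0316, 0.2598]
tcp_rot: [[-0.117, 0.993, 0.006], [0.993, 0.117, -0.001], [-0.002, 0.006, -1.0]]
contact_force: [0.3, -0.5, -0.1]
opening: 0.0857
grip_force: 0.0
```

>>> {"name": "jog_arm", "arguments": {"rows": [0.03,0.006,0,-0.08,0.06,0.012,0,-0.16,0.09,0.018,0,-0.24,0.12,0.024,0,-0.32,0.15,0.03,0,-0.4,0.18,0.036,0,-0.48,0.21,0.042,0,-0.56,0.24,0.048,0,-0.64,0.27,0.054,0,-0.72,0.291,0.058,0,-0.785,0.291,0.058,0,-0.785,0.291,0.058,0,-0.785,0.291,0.058,0,-0.785]}}

```text
clock: 10.75
position: [0.5977, 0.2044, 0.2561]
tcp_rot: [[-0.994, -0.114, -0.0], [-0.114, 0.994, -0.0], [0.0, -0.0, -1.0]]
contact_force: [-0.3, 0.1, 0.0]
opening: 0.0858
grip_force: 0.0
```

Run:
```python
from cell import arm
import numpy as np,cv2
o=arm.get_obs();print({k:np.round(o[k],4).tolist() for k in("clock","position","joints","contact_force","opening","tcp_rot")})
c=[arm.get_image(n)["color"] for n in("wrist","top")]
cv2.imwrite("pics/g2.png",cv2.resize(np.hstack(c)[:,:,::-1],None,fx=.71,fy=.71))
```

```text
{'clock': 10.75, 'position': [0.5977, 0.2044, 0.2561], 'joints': [14.2342, 12.3727, 79.8241, -0.0133, 87.8249, -82.2892], 'contact_force': [-0.2915, 0.0612, 0.0223], 'opening': 0.0858, 'tcp_rot': [[-0.9935, -0.1136, -0.0003], [-0.1136, 0.9935, -0.0003], [0.0003, -0.0003, -1.0]]}
```

View pics/g2.png

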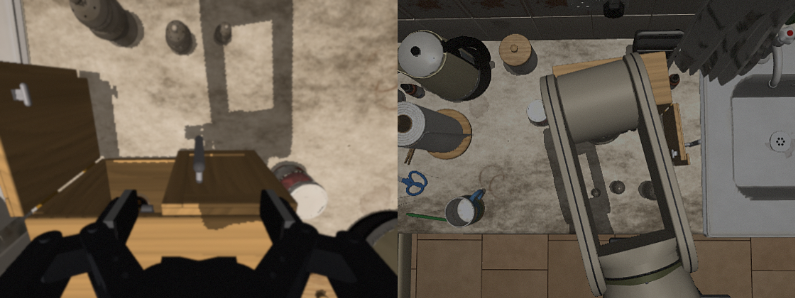

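Right door stands square and the left is still shut, with its bar centred between the fingers at (198,150) in the left half. The jam jar beside the left hinge needs a clearance check.

```bash
python3 - <<'E'
import numpy as np
from fit import proj,W
from scipy.optimize import least_squares
p=np.load("pose.npy")
# jar: lid centre top(198,154), scene(187,221), unknown x,y,z ; base centre scene ~(190,252)
f=lambda q:np.r_[proj("top",[q[:3]])-[[198,154]],proj("scene",[q[:3]])-[[187,221]],proj("scene",[[q[0],q[1],0]])-[[190,250]]].ravel()
q=least_squares(f,[.65,.35,.08]).x
d=q[:2]-p[:2];c,s=np.cos(p[2]),np.sin(p[2]);print(q,"local",c*d[0]+s*d[1],-s*d[0]+c*d[1])
print(np.diff(proj("top",[[q[0],q[1]-.02,q[2]],[q[0],q[1]+.02,q[2]]]),axis=0))
E
python3 arc.py L 0 40 4; python3 arc.py L 40 92 4
```

```text
[0.68063547 0.37643757 0.07977336] local -0.013801554472556012 0.2011078430753517
[[-20.42203424   0.24195062]]
[0.0086, 0.0048, 0.0, 0.0349, 0.0168, 0.0103, 0.0, 0.0698, 0.0246, 0.0162, 0.0, 0.1047, 0.0319, 0.0228, 0.0, 0.1396, 0.0388, 0.0298, 0.0, 0.1745, 0.0452, 0.0372, 0.0, 0.2094, 0.0511, 0.0451, 0.0, 0.2443, 0.0564, 0.0534, 0.0, 0.2793, 0.0611, 0.0621, 0.0, 0.3142, 0.0651, 0.071, 0.0, 0.3491]
[0.0086, 0.0048, 0.0, 0.0349, 0.0168, 0.0103, 0.0, 0.0698, 0.0246, 0.0162, 0.0, 0.1047, 0.0319, 0.0228, 0.0, 0.1396, 0.0388, 0.0298, 0.0, 0.1745, 0.0452, 0.0372, 0.0, 0.2094, 0.0511, 0.0451, 0.0, 0.2443, 0.0564, 0.0534, 0.0, 0.2793, 0.0611, 0.0621, 0.0, 0.3142, 0.0651, 0.071, 0.0, 0.3491, 0.0686, 0.0802, 0.0, 0.384, 0.0714, 0.0897, 0.0, 0.4189, 0.0735, 0.0993, 0.0, 0.4538]
```

>>> {"name": "jog_arm", "arguments": {"rows": [0,0,0.04,0,0,0,0.08,0,0,0,0.107,0,0,0,0.107,0,0,0,0.107,0]}}

```text
clock: 11.48
position: [0.5983, 0.2052, 0.172]
tcp_rot: [[-0.993, -0.116, 0.002], [-0.116, 0.993, 0.0], [-0.002, 0.0, -1.0]]
contact_force: [0.2, 0.2, -0.1]
opening: 0.0853
grip_force: 0.0
```

>>> {"name": "jog_arm", "arguments": {"rows": [0,0,0,0,0,0,0,0,0,0,0,0,0,0,0,0,0,0,0,0,0,0,0,0,0,0,0,0,0,0,0,0,0,0,0,0], "claw": 1}}

```text
clock: 12.6
position: [0.5978, 0.2046, 0.171]
tcp_rot: [[-0.993, -0.116, 0.0], [-0.116, 0.993, -0.001], [0.0, -0.001, -1.0]]
contact_force: [-2.1, -4.3, 3.0]
opening: 0.0105
grip_force: 68.2
```

>>> {"name": "jog_arm", "arguments": {"rows": [0.0043,0.0023,0,0.0175,0.0086,0.0048,0,0.035,0.0168,0.0103,0,0.07,0.0246,0.0162,0,0.105,0.032,0.0228,0,0.14,0.0388,0.0298,0,0.1745,0.0452,0.0372,0,0.209,0.051,0.045,0,0.244,0.0564,0.0534,0,0.279,0.061,0.062,0,0.314,0.065,0.071,0,0.349,0.065,0.071,0,0.349]}}

```text
clock: 14.1
position: [0.5385, 0.2557, 0.1709]
tcp_rot: [[-0.835, 0.55, -0.002], [0.55, 0.835, -0.001], [0.001, -0.001, -1.0]]
contact_force: [-6.5, -4.3, 6.6]
opening: 0.0105
grip_force: 68.7
```

Low forces; continuing to 91°.

>>> {"name": "jog_arm", "arguments": {"rows": [0.0086,0.0048,0,0.035,0.0168,0.0103,0,0.07,0.0246,0.0162,0,0.105,0.032,0.0228,0,0.14,0.0388,0.0298,0,0.1745,0.0452,0.0372,0,0.209,0.051,0.045,0,0.244,0.0564,0.0534,0,0.279,0.061,0.062,0,0.314,0.065,0.071,0,0.349,0.0686,0.08,0,0.384,0.0714,0.0897,0,0.419,0.073,0.097,0,0.445,0.073,0.097,0,0.445,0.073,0.097,0,0.445]}}

```text
clock: 15.98
position: [0.533, 0.3529, 0.171]
tcp_rot: [[-0.1, 0.995, -0.0], [0.995, 0.1, 0.001], [0.001, -0.0, -1.0]]
contact_force: [-3.7, 0.3, 4.7]
opening: 0.01
grip_force: 68.7
```

>>> {"name": "jog_arm", "arguments": {"rows": [0,0,0,0,0,0,0,0,0,0,0,0,0,0,0,0,0,0,0,0,0,0,0,0,0,0,-0.03,0,0,0,-0.07,0,0,0,-0.12,0,0,0,-0.18,0,0,0,-0.18,0,0,0,-0.18,0], "claw": 0}}

```text
clock: 17.48
position: [0.5333, 0.3525, 0.3145]
tcp_rot: [[-0.099, 0.995, 0.0], [0.995, 0.099, 0.0], [0.0, 0.0, -1.0]]
contact_force: [0.4, 0.3, -0.3]
opening: 0.0852
grip_force: 0.0
```

Run:
```python
from cell import arm
import numpy as np,cv2
o=arm.get_obs();print({k:np.round(o[k],4).tolist() for k in("clock","position","joints","contact_force","opening")})
c=[arm.get_image(n)["color"] for n in("scene","top")]
cv2.imwrite("pics/g3.png",cv2.resize(np.hstack(c)[:,:,::-1],None,fx=.71,fy=.71))
```

```text
{'clock': 17.475, 'position': [0.5333, 0.3525, 0.3145], 'joints': [28.8739, 12.6551, 73.4549, 0.0005, 93.8789, 23.1865], 'contact_force': [0.4335, 0.2991, -0.2931], 'opening': 0.0852}
```

View pics/g3.png

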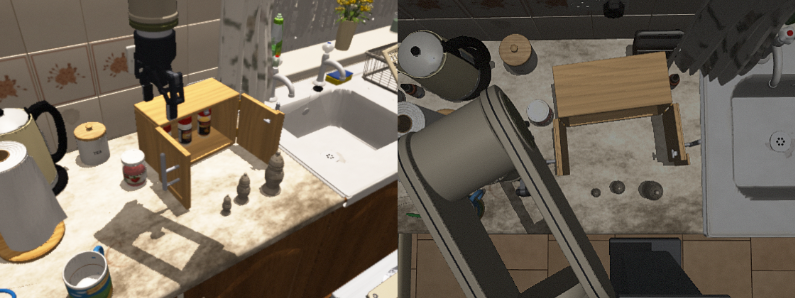

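Both doors stand square to the front (free edges near (185,205) and (278,155) in the scene half). The pots are upright where they were, and the gripper is clear above.

```bash
python3 -c "
from cell import arm
print(arm.sign_off())"
```

```text
the job is handed in; nothing more can be done
None
```

Both cupboard doors stand open about square to the front, opened right first and then left; the salt pot is upright where it was, the gripper has let go and is clear, and the job was handed in at about 17.6 s.

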